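# Load a tube in the cutting jig and lock the length stop

## Robot

A 6-joint arm with a two-finger parallel gripper is mounted at the origin on the work surface; the furniture and walls round the work are solid. World frame = base frame: x ahead of the robot, y to its left, z up, the work surface at z = 0. Lengths are in mm, angles in degrees, forces in N, time in s.
With the tool pointing down it reaches from about 425 to 1125 mm from the base axis. Payload 14.9 kg.
Tool frame: the origin (TCP) lies at the very end of the fingers, on their centre line; the grasp point (between the pads) lies 19 mm behind it (ctrl.grip_depth is the distance from the TCP to the grasp point, in mm); z points along the fingers, y is the direction in which the jaws open and shut (so a half turn about z gives the same grasp; the last joint's range is limited). The gripper opens to 91 mm and grips with 3 to 60 N. Pads are 32 mm wide; open, the fingers measure 118 mm over their backs; the gripper's body (76 mm by 178 mm) begins 60 mm behind the grasp point.
Start: joints at [-73.814, 21.709, 99.362, -0, 58.929, -1.908], TCP at [217.4, -665.399, 213.932] pointing down, gripper open.
Joint ranges: [-158.91, 158.91], [-42.39, 125.64], [0.06, 152.35], [-60.88, 240.88], [17.5, 164.5], [-176.32, 176.32]. Speed limits (degrees/s): [108.29, 108.29, 136.94, 180, 180, 180].

## Interface

Orientations are given as a 3x3 rotation matrix whose columns are the frame's x, y, z axes.
In Python, from bench import ctrl gives the robot as it stands. The module is installed in compiled form; this text tells all that it offers.
- The arm moves only by the tool carry_out, never from a script. Its argument "targets" is a list of rows, each a list of 2 entries, a list of its own where there are three numbers: the shift along the tool's x, y, z normalised to -1 to 1, where 1 is 750 mm, then the turn about the tool's z normalised to -1 to 1, where 1 is 2 pi rad. In form: [[[tx, ty, tz], twist], ...]. A call has 1 to 8 rows; each row shifts and turns the pose as measured when the row begins, along the tool's axes as they then stand; what a row does not reach is not made up. A row lasts 1/12 s, in which the tool goes at most 41.7 mm and 7.16 degrees, less where a joint would pass 70% of its speed; a pose out of reach is approached as far as the arm can. A call with a number of a shift or a turn outside -1 to 1 is refused whole. A call with a gripper value outside its range is refused whole. "fingers" is the opening, from -1 (shut) to 1 (fully open), so that 0 is half open, set as the call begins (left out, the last holds). The fingers move at their own pace and stop on an object; "squeeze" is the grip in N (left out, the last holds). Time passes only in rows, so rows that do not move let the fingers close. It gives the time, the measured TCP pose, the force and the opening at its end, in the units of the state.
- ctrl.observe(): the state, without advancing time (a new reading comes with each control period).
- ctrl.capture(name): name is "scene" or "top" or "wrist"; returns the picture (400x640x3 uint8, red, green, blue); there is no depth.
- ctrl.calibration(name): a dict with "fx", "fy", "cx", "cy" (pixels), "k1" (the pictures are not rectified: a ray, as slopes to the right and down, at radius r is drawn at 1 + k1 r^2 times it, then the intrinsics apply), "R" (3x3) and "t" (3): a world point X has camera coordinates R X + t. Camera axes: x right, y down, z forward; pixel columns grow to the right and rows downward; lengths in mm; the calibration is good to about 2 mm. A picture is of the moment at which its call begins: read the wrist's pose just before it. calibration takes no time and is no camera call; for the wrist camera it gives the pose at the moment of the call.
- ctrl.sign_off(): hands the job in, once; it reports no verdict.
The state is a dict: "time": time; "qpos": joint angles; "joint_velocities": joint speeds; "joint_efforts": joint torques, N m; "tool_pos": TCP position; "ee_rot": TCP orientation; "contact_force": force on the tool from outside, world axes, zero at the start; "moment": the same for the moment, N m; "opening": finger opening in mm.
Only numpy, scipy, OpenCV 4.12 (cv2) and the standard library are available. Lean on these libraries where they do the work, as an engineer would, in place of code of your own. Each camera call takes 0.05 s, during which the arm holds its last target. There are 200 camera calls.

## Task

Load the tube-cutting jig: roll the brass tube off the loading shelf into the vee trough (do not lift it), then push the sliding stop up until it holds the tube tight between stop and end plate, with no play left at either end. Then turn the stop's knob clockwise until the clamp bites and is firmly tight, without forcing it, so that the stop is locked there; let go and leave the other things on the table where they are.

Things in the scene. Friction and masses are not known exactly. Their poses are not given: they have to be found in the camera images.
- jig: Tube-cutting jig fixed to the table: plywood base 310 x 130 x 12 mm (y -85 to 45), aluminium 90-degree vee trough. Origin at table level below the vee's line. x runs along vee and rail, from end plate (-x) to sliding stop (+x); z up; -y is the loading shelf's side. The vee spans x -140 to -28 mm, bottom at y 0, z 24; its far flank rises to z 56 at y 32. All other offsets here are in this frame.
- end_plate (a point): On the end plate's inner face (jig x = -140 mm), on the axis of a tube in the vee (y 0, z 45 mm); axes as the jig's. The plate is 12 mm thick, spans jig y -22 to 40 mm, top at z 66 mm.
- vee_home (a point): Where the tube's centre lies when it sits in the vee and touches the end plate: jig x -80, y 0, z 45 mm; axes as the jig's.
- groove (a point): Loading shelf: flat wooden top at z = 45 mm (this point's height), jig y -80 to -21 mm, as long as the vee, whose lip is at y -21, z 45 mm, the shelf's edge. This point: middle of the waiting groove (shallow, 24 mm wide, 3 mm deep) along jig y -52 mm; axes as the jig's. A level push of about 1 N takes the tube out of the groove toward the vee (+y).
- tube_center (a point): Centre of the loose brass tube, 30 mm outside diameter, 120 mm long, plugged ends, about 0.25 kg; x = the tube's axis (y and z turn as it rolls). Starts in the waiting groove, centre 57 mm above the table, its end 5 to 20 mm short of the end plate's plane.
- stop (a joint): Sliding stop along jig x, m: 0 = its nose touches a tube fully home on the end plate, positive = further off; starts 0.035 to 0.075, range -0.006 to 0.085. Aluminium block 52 x 50 mm, top at z 60, astride a steel rail; nose disc 24 mm across. Unclamped it slides with 2 N drag (the tube in the vee adds 1 to 3 N); a hand turning the knob easily shifts it until the clamp bites.
- knob (a joint): Clamp knob, rad; grows clockwise from above = tightening; range 0 to 5, starts 0 to 0.3. At 0 its bar lies along jig x. Friction 0.14 N m; stays where left. The clamp bites between 0.9 and 2.1 rad (varies, cannot be seen); then force grows 60 N and torque 0.12 N m per rad. Firm: over 20 N (0.35 rad past biting; aim for 0.5 to 0.9). Above 80 N (1.3 rad past) is overtightened.
- knob_grip (a point): On the knob's axis, centre of its bar handle: black plastic, 64 mm long, 14 mm thick, 28 mm high (z 74 to 102 mm over the table, centre 88), pinched across its 14 mm from above. It rides on the stop, 30 mm behind the nose's face: at jig x = 10 mm + stop's joint value, y 0. Turns with the knob: its x axis is the bar's length.
- clamp: Clamp inside the sliding stop (hidden; origin on the knob's axis at z = 45 mm, axes as the jig's): a screw and sprung pad that press down on the rail when the knob is tightened. It touches nothing but the rail. Each N of clamping adds about 0.5 to 0.7 N of drag to the stop, so a small tug by the knob tells whether it has bitten.
- pliers: Bystander: red-handled pliers, 124 mm, lying near the jig; origin under its middle.
- bottle: Bystander: grey plastic bottle with black cap, 82 mm, lying on its side; origin under its middle.
Mind the look-alikes: they are no part of the job. Leave any pink look-alike of the part that bears tube_center alone.

How it is judged:
By the outcome, as a careful person would: the job done as asked, in the order asked, and still so for the second after the job is handed in, with the robot touching nothing.
It also fails if it takes over 72 s, if anything falls off the work surface, if the arm or the gripper's body presses on something with over 40 N, if the wrist force passes 120 N, or if a joint passes its speed limit or range.

## Working session

There is one attempt and no reset: what is moved stays moved. The work goes in short steps, Python scripts to look and compute and a tool call to move; the robot and the scene stay as the last step left them, time stands still between calls to the robot, and variables do not carry over. Pictures are saved under pics/ and viewed, about 8 in all and at most 12, crops included, and the job is handed in when it is done.

Besides the shell and the picture viewer there is one more tool, called after "Call:" in YAML: its name, and indented under it one key for each argument. carry_out: Moves the arm, as the interface text tells. Its arguments: {"type":"object","properties":{"targets":{"type":"array"},"fingers":{"type":"number"},"squeeze":{"type":"number"}},"required":["targets"]}

```bash
mkdir -p pics
python3 - <<'E'
from bench import ctrl
import cv2
s=ctrl.observe()
for k in s: print(k,s[k])
for n in("top","scene"):
    im=ctrl.capture(n); cv2.imwrite(f"pics/{n}0.png",im[:,:,::-1])
    print(n,ctrl.calibration(n))
print(ctrl.grip_depth)
E
```

```text
time 0.0
qpos [-7.38158833e+01  2.17374341e+01  9.93941604e+01  9.20449334e-04
  5.89287253e+01 -1.90743020e+00]
joint_velocities [-0.00828242  0.06974716 -0.01779723  0.02739547 -0.11413163  0.04733763]
joint_efforts [ 2.02471419e-03 -7.63724256e+01 -4.34368229e+01  6.51744660e-02
  4.23191884e-02 -9.01308340e-05]
tool_pos [ 217.27340632 -665.02629335  213.31396842]
ee_rot [[ 9.50564141e-01  3.10528157e-01 -2.80221161e-04]
 [ 3.10528279e-01 -9.50563600e-01  1.01489414e-03]
 [ 4.87851699e-05 -1.05173857e-03 -9.99999446e-01]]
contact_force [0.04005783 0.1596264  0.46340657]
moment [-0.0307353   0.00578605 -0.00603483]
opening 90.87376257020159
top {'fx': 380.5100817331625, 'fy': 380.5100817331625, 'cx': 318.81940055168826, 'cy': 195.87328595702945, 'k1': 0.014428855088420352, 'R': array([[-0.0151562 , -0.99933063,  0.03329539],
       [-0.99604588,  0.01217435, -0.08800219],
       [ 0.08753794, -0.03449751, -0.99556368]]), 't': array([ 41.19574597, 460.27617571, 899.29259382])}
scene {'fx': 468.6613720344391, 'fy': 468.6613720344391, 'cx': 319.7577166899698, 'cy': 202.67976357926057, 'k1': -0.1292810320258422, 'R': array([[ 0.9065828 ,  0.42197764,  0.00651941],
       [ 0.26957466, -0.56713421, -0.77825978],
       [-0.32471084,  0.7073144 , -0.6279086 ]]), 't': array([-452.32715306,  -10.62390733, 1440.35304581])}
18.8
```

View pics/top0.png

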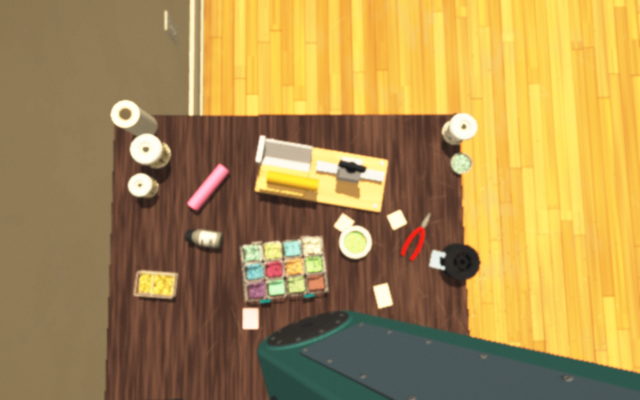

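View pics/scene0.png

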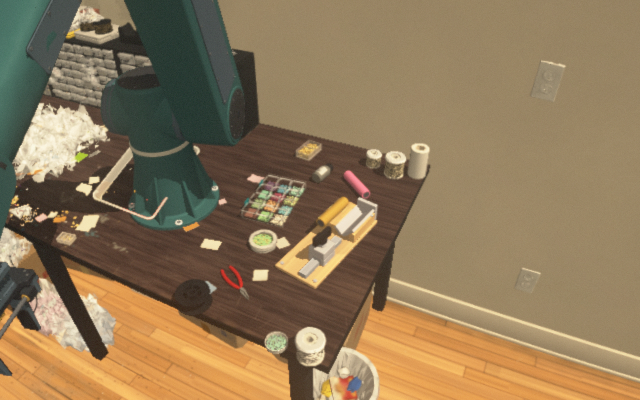

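The top view shows the jig at about (320,178). The yellow brass tube is on its shelf at (292,181), the knob is at (351,167), and the pink look-alike lies at (208,187), off the jig, so I'll leave it. The tube on the shelf is the one that fits. An enlarged crop will confirm it.

Run:
```python
import cv2
im=cv2.imread("pics/top0.png")[125:220,245:400]
cv2.imwrite("pics/crop1.png",cv2.resize(im,None,fx=5,fy=5,interpolation=cv2.INTER_CUBIC))
```

```text
(no output)
```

View pics/crop1.png

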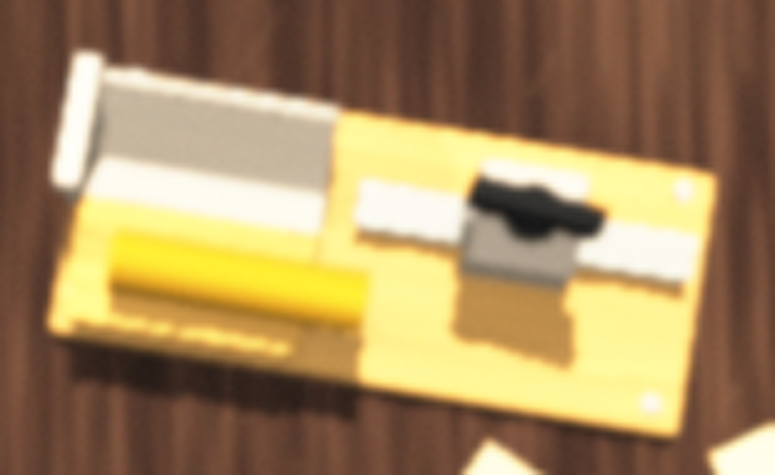

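The crop confirms that the plain brass tube lies on the shelf in the groove, with its right end near crop (368,300). The end plate is at the left (78,120) and the knob at (535,207). Next I'll fit the jig pose.

```bash
cat > h.py <<'E'
from bench import ctrl
import numpy as np, cv2
from scipy.optimize import least_squares
def proj(c,X):
    K=np.array([[c['fx'],0,c['cx']],[0,c['fy'],c['cy']],[0,0,1]])
    rv=cv2.Rodrigues(np.array(c['R']))[0]
    return cv2.projectPoints(np.array(X,float).reshape(-1,3),rv,np.array(c['t'],float),K,np.array([c['k1'],0,0,0]))[0].reshape(-1,2)
def ray(c,uv):
    K=np.array([[c['fx'],0,c['cx']],[0,c['fy'],c['cy']],[0,0,1]])
    n=cv2.undistortPoints(np.array([[uv]],float),K,np.array([c['k1'],0,0,0]))[0,0]
    R=np.array(c['R']);o=-R.T@np.array(c['t']);return o,R.T@np.r_[n,1]
def atz(c,uv,z):
    o,d=ray(c,uv);return o+d*(z-o[2])/d[2]
def J(p,X):
    X=np.array(X,float).reshape(-1,3);a=p[2]
    R=np.array([[np.cos(a),-np.sin(a),0],[np.sin(a),np.cos(a),0],[0,0,1]])
    return X@R.T+[p[0],p[1],0]
def Ji(p,X):
    return J([0,0,-p[2]],np.array(X,float).reshape(-1,3)-[p[0],p[1],0])
E
python3 - <<'E'
from h import *
c=ctrl.calibration("top")
f=lambda u,v:(245+(u+.5)/5-.5,125+(v+.5)/5-.5)
obs=[((-28,32,56),f(340,105)),((-140,-22,66),f(78,188)),((-140,40,66),f(104,58)),((155,-85,12),f(681,437)),((155,45,12),f(716,175)),((-28,-21,45),f(319,232))]
P=[o[0] for o in obs];U=np.array([o[1] for o in obs])
r=least_squares(lambda p:(proj(c,J(p,P))-U).ravel(),[800,0,-1.5],x_scale=[100,100,1],loss='soft_l1')
p=r.x;print(p,np.degrees(p[2]));print(proj(c,J(p,P))-U)
print("knob",Ji(p,atz(c,f(537,205),102)))
for q in((368,300),(112,262),(240,283)):print("tube",Ji(p,atz(c,f(*q),60)))
np.save("p.npy",p)
print("grip0",J(p,[[10,0,88],[-80,0,45],[-80,-52,57]]))
E
```

```text
[533.05498912  26.66650902  -1.74900169] -100.21041501785422
[[ 0.20583205  2.76030957]
 [ 0.75024031 -0.09087585]
 [ 0.26499442 -0.21924774]
 [-2.1252726  -0.69951799]
 [-1.33548716 -0.21735164]
 [ 0.64770106  0.16892   ]]
knob [[ 64.90352755  -1.48845212 102.        ]]
tube [[ -1.69628591 -50.70789892  60.        ]]
tube [[-121.10742672  -52.94406571   60.        ]]
tube [[-61.33999575 -52.74384764  60.        ]]
grip0 [[531.28235271  16.824875    88.        ]
 [547.23608039 105.39958117  45.        ]
 [496.0595835  114.6172905   57.        ]]
```

Call:
carry_out:
  targets:
    - [[0.044, -0.032, 0], 0]
    - [[0.044, -0.032, 0], 0]
    - [[0.044, -0.032, 0], 0]
    - [[0.044, -0.032, 0], 0]
    - [[0.044, -0.032, 0], 0]
    - [[0.044, -0.032, 0], 0]
    - [[0.044, -0.032, 0], 0]
    - [[0.044, -0.032, 0], 0]

```text
time: 0.77
tool_pos: [408.5, -397.2, 210.8]
ee_rot: [[0.953, 0.302, -0.002], [0.302, -0.953, 0.002], [-0.001, -0.003, -1.0]]
contact_force: [1.0, -0.2, 1.0]
opening: 91.4
```

```bash
cat >> h.py <<'E'
def go(xyz,yaw):
    s=ctrl.observe();R=np.array(s['ee_rot']);d=R.T@(np.array(xyz)-s['tool_pos'])
    y0=np.degrees(np.arctan2(R[1,0],R[0,0]));t=(y0-yaw+180)%360-180
    n=int(np.ceil(max(np.linalg.norm(d)/41.7,abs(t)/7.16)))
    print("pos",np.round(s['tool_pos'],1),"yaw %.1f"%y0,"tilt",np.round(R[:,2],4),"t %.2f"%s['time'],"F",np.round(s['contact_force'],1),"M",np.round(s['moment'],2),"q",np.round(s['qpos'],1))
    print("delta tool",np.round(d,1),"twist deg %.1f"%t,"rows>=",n,"| norm total",np.round(d/750,4),"%.4f"%(t/360))
E
python3 - <<'E'
from h import *
c=ctrl.calibration("top")
f=lambda u,v:(245+(u+.5)/5-.5,125+(v+.5)/5-.5)
obs=[((-140,-22,66),f(78,188)),((-140,40,66),f(104,58)),((155,-85,12),f(681,437)),((155,45,12),f(716,175)),((-28,-21,45),f(319,232))]
P=np.array([o[0] for o in obs],float);U=np.array([o[1] for o in obs])
def res(p):
    Q=P.copy();Q[2:4,0]=p[3];return (proj(c,J(p,Q))-U).ravel()
p=least_squares(res,[533,26,-1.75,150],x_scale=[100,100,1,100]).x
print(p,np.round(res(p),2));np.save("p.npy",p)
yaw=np.degrees(p[2])+90
print(yaw,J(p,[-61,-95,200]));go(J(p,[-61,-95,200])[0],yaw)
E
```

```text
[532.92450938  27.95333229  -1.74797564 160.6084056 ] [ 0.19  0.03 -0.32 -0.1  -0.34 -0.32  0.37  0.15  0.11  0.24]
-10.151626962431976 [[450.16323562 104.74246933 200.        ]]
pos [ 408.5 -397.2  210.8] yaw 17.6 tilt [-0.002  0.002 -1.   ] t 0.77 F [ 1.  -0.2  1. ] M [-0.1   0.01  0.05] q [-46.5  10.4 114.6  -0.   55.2  25.9]
delta tool [ 191.2 -465.9   11.8] twist deg 27.7 rows>= 13 | norm total [ 0.2549 -0.6213  0.0157] 0.0770
```

Call:
carry_out:
  targets:
    - [[0.02, -0.048, 0.0], 0]
    - [[0.02, -0.048, 0.0], 0]
    - [[0.02, -0.048, 0.0], 0]
    - [[0.02, -0.048, 0.0], 0]
    - [[0.02, -0.048, 0.0], 0]
    - [[0.02, -0.048, 0.0], 0]
    - [[0.02, -0.048, 0.0], 0]
    - [[0.02, -0.048, 0.0], 0]

```text
time: 1.43
tool_pos: [436.6, -72.0, 210.5]
ee_rot: [[0.954, 0.301, -0.002], [0.301, -0.954, 0.002], [-0.001, -0.002, -1.0]]
contact_force: [1.6, 0.1, -0.1]
opening: 91.3
```

Run:
```python
from h import *
p=np.load("p.npy");go(J(p,[-61,-95,200])[0],-10.2)
```

```text
pos [436.6 -72.  210.5] yaw 17.5 tilt [-0.0015  0.0021 -1.    ] t 1.43 F [ 1.6  0.1 -0.1] M [-0.1  -0.05 -0.02] q [-1.240e+01 -2.200e+00  1.283e+02  1.000e-01  5.400e+01  6.000e+01]
delta tool [  66.2 -164.5   10.9] twist deg 27.7 rows>= 5 | norm total [ 0.0882 -0.2193  0.0145] 0.0770
```

Call:
carry_out:
  targets:
    - [[0.02, -0.05, 0.003], 0]
    - [[0.02, -0.05, 0.003], 0]
    - [[0.022, -0.05, 0.003], 0]
    - [[0.022, -0.05, 0.003], 0]
    - [[0, 0, 0], 0.0195]
    - [[0, 0, 0], 0.0195]
    - [[0, 0, 0], 0.0195]
    - [[0, 0, 0], 0.0185]

```text
time: 2.1
tool_pos: [448.4, 103.1, 201.6]
ee_rot: [[0.983, -0.182, -0.001], [-0.182, -0.983, 0.003], [-0.001, -0.002, -1.0]]
contact_force: [0.8, -0.4, 0.0]
opening: 91.5
```

Run:
```python
from h import *
p=np.load("p.npy");go(J(p,[-61,-95,200])[0],-10.2)
c=ctrl.calibration("wrist");im=ctrl.capture("wrist");cv2.imwrite("pics/w1.png",im[:,:,::-1])
import pickle;pickle.dump(c,open("w1.pkl","wb"))
print(np.round(proj(c,J(p,[[-28,-21,45],[-140,-22,66],[-140,40,66],[-121,-52,72],[-1,-52,72],[75,0,102]])),0))
```

```text
pos [448.4 103.1 201.6] yaw -10.5 tilt [-9.0e-04  2.6e-03 -1.0e+00] t 2.10 F [ 0.8 -0.4  0. ] M [ 0.02  0.03 -0.  ] q [ 10.    0.4 126.8   0.2  52.8 110.3]
delta tool [ 1.4 -1.9  1.6] twist deg -0.3 rows>= 1 | norm total [ 0.0019 -0.0026  0.0021] -0.0007
[[342. 122.]
 [237. 124.]
 [232.  60.]
 [255. 153.]
 [369. 152.]
 [461.  97.]]
```

View pics/w1.png

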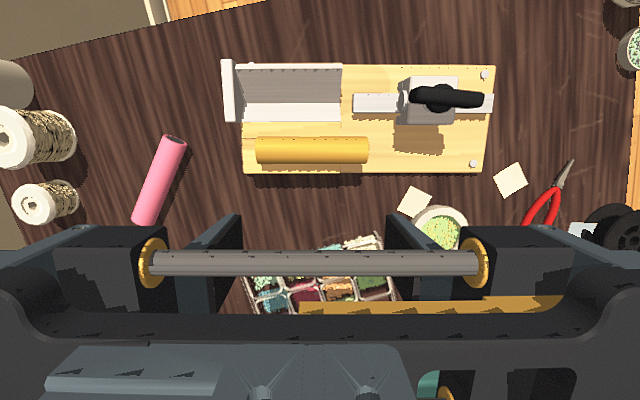

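Run:
```python
from h import *
import pickle;c=pickle.load(open("w1.pkl","rb"));p=np.load("p.npy")
for n,uv,z in(("tray",(378,234),25),("bowl",(412,225),30),("bowltop",(440,205),30),("tubeL",(257,150),66),("tubeR",(368,150),66),("tubetop",(310,137),60),("tubelow",(310,163),57),("knobhub",(441,99),102),("barL",(411,97),102),("barR",(484,101),102)):print(n,np.round(Ji(p,atz(c,uv,z)),1))
go(J(p,[-61,-95,52])[0],-10.2)
```

```text
tray [[  24.  -161.8   25. ]]
bowl [[  65.8 -147.9   30. ]]
bowltop [[  99.1 -121.6   30. ]]
tubeL [[-119.9  -49.4   66. ]]
tubeR [[ -1.3 -50.1  66. ]]
tubetop [[-63.2 -36.4  60. ]]
tubelow [[-63.5 -64.8  57. ]]
knobhub [[ 56.5  -1.6 102. ]]
barL [[2.90e+01 1.00e-01 1.02e+02]]
barR [[ 96.4  -3.2 102. ]]
pos [448.4 103.  201.6] yaw -11.0 tilt [-9.0e-04  2.6e-03 -1.0e+00] t 2.15 F [ 0.3  0.5 -0.2] M [ 0.01  0.06 -0.06] q [  9.9   0.4 126.8   0.2  52.8 110.8]
delta tool [  1.6  -1.7 149.6] twist deg -0.8 rows>= 4 | norm total [ 0.0021 -0.0023  0.1995] -0.0022
```

The wrist view agrees with the fit: lip (342,122), plate (237,124) and tube from (257,150) to (368,150). There is clear space behind the tube, so I'll descend with the jaws straddling along it.

Call:
carry_out:
  targets:
    - [[0.001, -0.001, 0.04], -0.002]
    - [[0.001, -0.001, 0.05], 0]
    - [[0, 0, 0.05], 0]
    - [[0, 0, 0.04], 0]
    - [[0, 0, 0.015], 0]
    - [[0, 0, 0.004], 0]

```text
time: 2.65
tool_pos: [452.9, 104.9, 49.1]
ee_rot: [[0.987, -0.162, 0.007], [-0.162, -0.987, 0.004], [0.006, -0.005, -1.0]]
contact_force: [0.2, 0.8, 0.3]
opening: 91.4
```

Run:
```python
from h import *
p=np.load("p.npy");go(J(p,[-61,-84,52])[0],-10.2)
```

```text
pos [452.9 104.9  49.1] yaw -9.3 tilt [ 0.0067  0.0039 -1.    ] t 2.65 F [0.2 0.8 0.3] M [ 0.05  0.07 -0.03] q [ 10.1  17.2 129.2   0.3  33.1 109.2]
delta tool [ 8.3  0.7 -2.8] twist deg 0.9 rows>= 1 | norm total [ 0.0111  0.001  -0.0038] 0.0024
```

Call:
carry_out:
  targets:
    - [[0.004, 0.0, -0.003], 0.002]
    - [[0.005, 0, -0.001], 0]
    - [[0.005, 0, 0], 0]
    - [[0.005, 0, 0], 0]
    - [[0.005, 0, 0], 0]
    - [[0.005, 0, 0], 0]

```text
time: 3.15
tool_pos: [476.7, 100.7, 55.5]
ee_rot: [[0.985, -0.171, 0.008], [-0.171, -0.985, 0.004], [0.007, -0.005, -1.0]]
contact_force: [-0.8, 0.4, 0.3]
opening: 91.1
```

Run:
```python
from h import *
p=np.load("p.npy");go(J(p,[-61,-50,52])[0],-10.2);print(Ji(p,ctrl.observe()['tool_pos']))
```

```text
pos [476.7 100.7  55.5] yaw -9.8 tilt [ 0.0077  0.0042 -1.    ] t 3.15 F [-0.8  0.4  0.3] M [ 0.03  0.06 -0.  ] q [  9.1  18.  126.8   0.3  34.7 108.7]
delta tool [18.2  0.8  3.6] twist deg 0.4 rows>= 1 | norm total [0.0242 0.0011 0.0048] 0.0010
[[-61.72615984 -68.19007053  55.48773323]]
```

Call:
carry_out:
  targets:
    - [[0.005, 0.0, 0.003], 0.001]
    - [[0.005, 0, 0.001], 0]
    - [[0.005, 0, 0], 0]
    - [[0.005, 0, 0], 0]
    - [[0.005, 0, 0], 0]
    - [[0, 0, 0], 0]

```text
time: 3.65
tool_pos: [500.3, 97.1, 53.9]
ee_rot: [[0.984, -0.178, 0.013], [-0.178, -0.984, 0.005], [0.012, -0.007, -1.0]]
contact_force: [0.3, 0.7, 0.6]
opening: 91.2
```

Run:
```python
from h import *
p=np.load("p.npy");go(J(p,[-61,-40,52])[0],-10.2);print(Ji(p,ctrl.observe()['tool_pos']))
c=ctrl.calibration("top");im=ctrl.capture("top");a=im[:,:,::-1][125:225,245:400]
c2=ctrl.calibration("wrist");b=ctrl.capture("wrist")[:,:,::-1][0:260,160:560]
a=cv2.resize(a,(600,387));b=cv2.resize(b,None,fx=1,fy=1)
cv2.imwrite("pics/w2.png",cv2.resize(b,None,fx=2,fy=2));cv2.imwrite("pics/t2.png",a)
```

```text
pos [500.3  97.1  53.9] yaw -10.2 tilt [ 0.0128  0.0048 -0.9999] t 3.65 F [0.3 0.7 0.6] M [ 0.07  0.04 -0.02] q [  8.3  19.7 124.5   0.3  35.  108.3]
delta tool [4.3 1.3 2. ] twist deg -0.0 rows>= 1 | norm total [0.0057 0.0018 0.0026] -0.0001
[[-62.33636829 -44.30399711  53.92067436]]
```

View pics/w2.png

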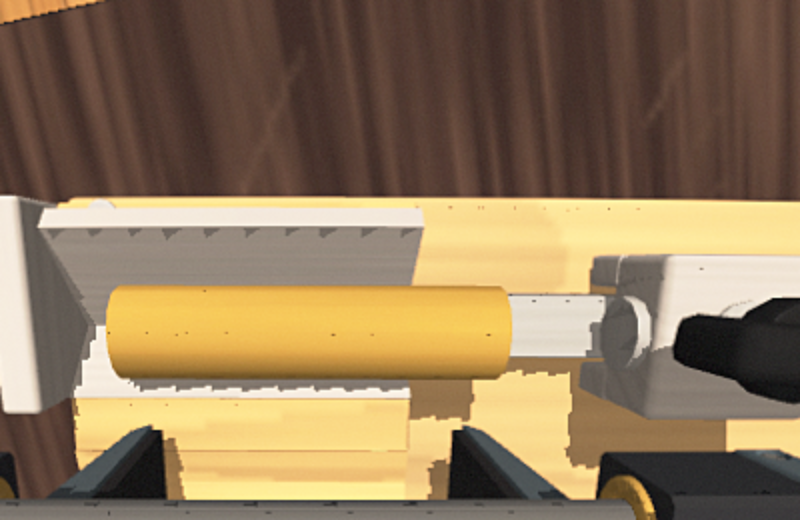

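The tube now lies straight in the vee with its left end at (110,330) in the crop, about 20 mm off the end plate, and the fingers are clear of it. I'll rise and go to the knob.

Call:
carry_out:
  targets:
    - [[-0.006, 0, -0.03], 0]
    - [[0, 0, -0.05], 0]
    - [[0, 0, -0.05], 0]
    - [[0, 0, -0.04], -0.0195]
    - [[0, 0, 0], -0.0195]
    - [[0, 0, 0], -0.0195]
    - [[0, 0, 0], -0.0195]
    - [[0, 0, 0], -0.0195]
  fingers: -0.1

```text
time: 4.42
tool_pos: [490.5, 97.4, 186.9]
ee_rot: [[0.902, 0.431, 0.009], [0.431, -0.902, 0.004], [0.01, 0.0, -1.0]]
contact_force: [-0.5, 0.6, -0.5]
opening: 42.3
```

Call:
carry_out:
  targets:
    - [[0, 0, 0], -0.0195]
    - [[0, 0, 0], -0.0195]
    - [[0, 0, 0], -0.0195]
    - [[0, 0, 0], -0.0195]
    - [[0, 0, 0], -0.0195]
    - [[0, 0, 0], -0.0195]
    - [[0, 0, 0], -0.01]

```text
time: 5.0
tool_pos: [488.0, 97.6, 186.5]
ee_rot: [[0.301, 0.954, 0.008], [0.954, -0.301, 0.004], [0.006, 0.006, -1.0]]
contact_force: [-0.6, 0.2, 0.2]
opening: 41.1
```

Run:
```python
from h import *
p=np.load("p.npy");go(J(p,[63,-1,150])[0],76)
```

```text
pos [488.   97.6 186.5] yaw 72.5 tilt [ 0.0078  0.0041 -1.    ] t 5.00 F [-0.6  0.2  0.2] M [-0.08 -0.09  0.03] q [  8.5   5.3 123.6   0.2  50.6  25.9]
delta tool [-115.7   70.6   36.2] twist deg -3.5 rows>= 4 | norm total [-0.1543  0.0941  0.0482] -0.0097
```

Call:
carry_out:
  targets:
    - [[-0.038, 0.023, 0], -0.005]
    - [[-0.039, 0.023, 0.01], -0.005]
    - [[-0.039, 0.023, 0.02], 0]
    - [[-0.038, 0.024, 0.018], 0]
    - [[0, 0, 0], 0]

```text
time: 5.42
tool_pos: [526.7, -34.8, 149.8]
ee_rot: [[0.225, 0.974, 0.01], [0.974, -0.225, 0.004], [0.007, 0.009, -1.0]]
contact_force: [-1.0, 1.0, 0.7]
opening: 41.0
```

Run:
```python
from h import *
p=np.load("p.npy");go(J(p,[63,-1,71])[0],76)
c=ctrl.calibration("wrist");im=ctrl.capture("wrist");cv2.imwrite("pics/w3.png",im[:,:,::-1])
import pickle;pickle.dump(c,open("w3.pkl","wb"))
print(np.round(proj(c,J(p,[[63,0,102],[31,0,102],[95,0,102],[-28,-21,45]])),0))
```

```text
pos [526.7 -34.8 149.8] yaw 77.0 tilt [ 0.0105  0.0043 -0.9999] t 5.42 F [-1.   1.   0.7] M [ 0.   -0.09  0.03] q [ -6.5  11.3 121.3   0.4  46.8   6.2]
delta tool [-1.  -6.6 78.8] twist deg 1.0 rows>= 2 | norm total [-0.0013 -0.0088  0.105 ] 0.0028
[[306. 218.]
 [303. 179.]
 [308. 254.]
 [278. 107.]]
```

View pics/w3.png

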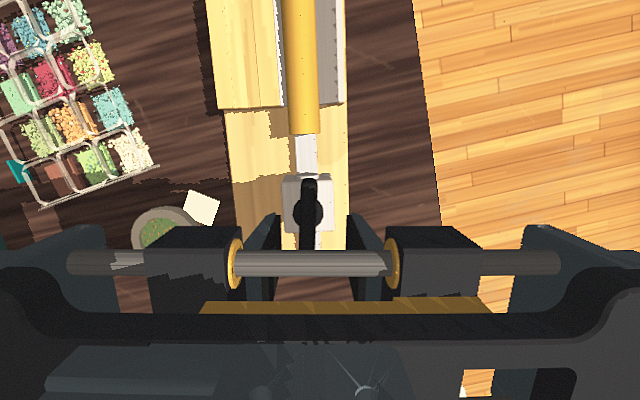

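Run:
```python
from h import *
import pickle;c=pickle.load(open("w3.pkl","rb"));p=np.load("p.npy")
for n,uv,z in(("hub",(308,209),102),("hub",(308,209),74),("end",(310,180),102),("rearL",(300,248),102),("rearR",(314,248),102),("blockL",(284,176),60),("blockR",(331,174),60),("lip",(218,108),45),("veetop",(344,103),56)):print(n,np.round(Ji(p,atz(c,uv,z)),1))
```

```text
hub [[ 55.8   2.3 102. ]]
hub [[63.7  1.7 74. ]]
end [[ 32.3   5.2 102. ]]
rearL [[ 89.   -6.2 102. ]]
rearR [[ 89.6   5.4 102. ]]
blockL [[ 34.7 -19.1  60. ]]
blockR [[35.1 24.5 60. ]]
lip [[-29.9 -77.2  45. ]]
veetop [[-27.4  38.6  56. ]]
```

The tube is in the vee, the knob hub is at (308,209), and the bar runs from (310,180) to (307,248). That puts the knob at jig x≈63, y≈1, turned about 5.6° clockwise. I'll lower onto it.

Run:
```python
from h import *
p=np.load("p.npy");go(J(p,[63,1,71])[0],74.3)
```

```text
pos [526.  -33.2 150.4] yaw 77.0 tilt [ 0.01    0.0047 -0.9999] t 5.47 F [-0.9 -0.4  0.4] M [-0.05 -0.03  0.03] q [ -6.3  11.2 121.4   0.5  46.9   6.4]
delta tool [-2.3 -3.6 79.4] twist deg 2.7 rows>= 2 | norm total [-0.003  -0.0048  0.1058] 0.0074
```

Call:
carry_out:
  targets:
    - [[-0.002, -0.003, 0.02], 0.004]
    - [[-0.001, -0.002, 0.04], 0.003]
    - [[0, 0, 0.03], 0]
    - [[0, 0, 0.012], 0]
    - [[0, 0, 0.003], 0]

```text
time: 5.88
tool_pos: [522.6, -32.1, 71.4]
ee_rot: [[0.271, 0.962, 0.013], [0.962, -0.271, 0.005], [0.008, 0.011, -1.0]]
contact_force: [-0.7, 0.2, -1.5]
opening: 41.1
```

Run:
```python
from h import *
p=np.load("p.npy");go(J(p,[63,1,71])[0],74.3)
```

```text
pos [522.6 -32.1  71.4] yaw 74.3 tilt [ 0.013   0.0048 -0.9999] t 5.88 F [-0.7  0.2 -1.5] M [-0.06  0.01  0.06] q [ -6.2  18.8 122.9   0.6  37.6   9. ]
delta tool [-2.1  0.7  0.4] twist deg -0.0 rows>= 1 | norm total [-0.0027  0.001   0.0006] -0.0001
```

Now I'll close gently on the bar.

Call:
carry_out:
  targets:
    - [[-0.0027, 0.001, 0], 0]
    - [[0, 0, 0], 0]
    - [[0, 0, 0], 0]
    - [[0, 0, 0], 0]
    - [[0, 0, 0], 0]
  fingers: -1
  squeeze: 20

```text
time: 6.3
tool_pos: [523.1, -32.9, 74.5]
ee_rot: [[0.269, 0.963, 0.014], [0.963, -0.269, 0.005], [0.008, 0.012, -1.0]]
contact_force: [0.2, -0.2, -15.9]
opening: 14.1
```

Run:
```python
from h import *
p=np.load("p.npy");go(J(p,[63,1,71])[0],74.3);s=ctrl.observe();print(s['opening'],Ji(p,s['tool_pos']),"Fjig",Ji([0,0,p[2]],s['contact_force']))
```

```text
pos [523.1 -32.9  74.5] yaw 74.4 tilt [ 0.0138  0.005  -0.9999] t 6.30 F [  0.2  -0.2 -15.9] M [-0.03  0.15 -0.01] q [ -6.3  18.5 122.8   0.6  37.9   8.8]
delta tool [-1.4  0.   3.4] twist deg 0.1 rows>= 1 | norm total [-0.0019  0.      0.0046] 0.0002
14.076961387387906 [[61.62603816  1.07400872 74.45196479]] Fjig [[  0.16701878   0.26937633 -15.91539061]]
```

Call:
carry_out:
  targets:
    - [[0.005, -0.0005, 0.001], 0]
    - [[0.006, -0.0006, 0.001], 0]
    - [[0.006, -0.0006, 0.0005], 0]
    - [[0.006, -0.0006, 0.0005], 0]
    - [[0.006, -0.0006, 0.0005], 0]
    - [[0.006, -0.0006, 0], 0]

```text
time: 6.8
tool_pos: [528.1, -5.7, 74.3]
ee_rot: [[0.27, 0.963, 0.014], [0.963, -0.27, 0.004], [0.008, 0.012, -1.0]]
contact_force: [-1.3, -1.5, -4.3]
opening: 13.7
```

```bash
cat >> h.py <<'E'
def st():
    p=np.load("p.npy");s=ctrl.observe();R=np.array(s['ee_rot']);y=np.degrees(np.arctan2(R[1,0],R[0,0]))
    print("t %.2f"%s['time'],"jig pos",np.round(Ji(p,s['tool_pos']),1),"knob deg %.1f"%(np.degrees(p[2])+180-y),"Fjig",np.round(Ji([0,0,p[2]],s['contact_force']),1),"M",np.round(s['moment'],2),"open %.1f"%s['opening'],"q6 %.1f"%s['qpos'][5])
    d=R.T@J([0,0,p[2]],[-1,0,0])[0];print("1mm of jig -x in tool norm",np.round(d/750,5))
E
python3 -c "
from h import *
st()"
```

```text
t 6.80 jig pos [[33.9  1.2 74.3]] knob deg 5.5 Fjig [[ 1.8 -1.  -4.3]] M [-0.34  0.35  0.09] open 13.7 q6 12.0
1mm of jig -x in tool norm [ 1.33e-03 -1.30e-04  1.00e-05]
```

Call:
carry_out:
  targets:
    - [[0.005, -0.0005, 0.0005], 0]
    - [[0.005, -0.0005, 0.0003], 0]
    - [[0.005, -0.0005, 0.0003], 0]
    - [[0.003, -0.0003, 0.0003], 0]

```text
time: 7.13
tool_pos: [530.9, 9.8, 74.2]
ee_rot: [[0.269, 0.963, 0.014], [0.963, -0.269, 0.004], [0.007, 0.012, -1.0]]
contact_force: [-5.0, -3.5, 6.2]
opening: 14.2
```

```bash
python3 -c "
from h import *
st()"
```

```text
t 7.13 jig pos [[18.3  1.2 74.2]] knob deg 5.4 Fjig [[ 4.3 -4.3  6.2]] M [-0.63  0.96  0.02] open 14.2 q6 13.7
1mm of jig -x in tool norm [ 1.33e-03 -1.30e-04  1.00e-05]
```

Call:
carry_out:
  targets:
    - [[0.003, -0.0012, 0], 0]
    - [[0.003, -0.0008, 0], 0]
    - [[0.002, -0.0002, 0], 0]

```text
time: 7.38
tool_pos: [532.2, 16.9, 74.3]
ee_rot: [[0.268, 0.963, 0.016], [0.963, -0.268, 0.003], [0.008, 0.015, -1.0]]
contact_force: [-2.3, -3.5, 1.7]
opening: 14.1
```

```bash
python3 -c "
from h import *
st()"
```

```text
t 7.38 jig pos [[11.   1.3 74.3]] knob deg 5.4 Fjig [[ 3.9 -1.7  1.7]] M [-0.59  0.6  -0.04] open 14.1 q6 14.5
1mm of jig -x in tool norm [ 1.33e-03 -1.30e-04  1.00e-05]
```

Call:
carry_out:
  targets:
    - [[0.002, -0.0002, 0], 0]
    - [[0.002, -0.0002, 0], 0]

```text
time: 7.55
tool_pos: [532.8, 20.2, 74.2]
ee_rot: [[0.268, 0.963, 0.016], [0.963, -0.268, 0.003], [0.007, 0.015, -1.0]]
contact_force: [-1.7, -4.5, 1.2]
opening: 14.0
```

Call:
carry_out:
  targets:
    - [[0.002, -0.0002, 0], 0]
    - [[0.002, -0.0002, 0], 0]

```text
time: 7.72
tool_pos: [533.4, 23.4, 74.3]
ee_rot: [[0.268, 0.963, 0.016], [0.963, -0.268, 0.003], [0.007, 0.015, -1.0]]
contact_force: [-1.3, -3.5, 0.7]
opening: 14.3
```

```bash
python3 -c "
from h import *
st()"
```

```text
t 7.72 jig pos [[ 4.4  1.2 74.3]] knob deg 5.4 Fjig [[ 3.7 -0.6  0.7]] M [-0.65  0.37 -0.02] open 14.3 q6 15.3
1mm of jig -x in tool norm [ 1.33e-03 -1.30e-04  1.00e-05]
```

Call:
carry_out:
  targets:
    - [[0.002, -0.0002, 0], 0]
    - [[0.002, -0.0002, 0], 0]

```text
time: 7.88
tool_pos: [533.6, 24.7, 74.2]
ee_rot: [[0.266, 0.964, 0.015], [0.964, -0.266, -0.0], [0.004, 0.015, -1.0]]
contact_force: [-2.7, -30.4, 1.7]
opening: 14.4
```

Run:
```python
from h import *
st()
cv2.imwrite("pics/s4.png",cv2.resize(ctrl.capture("scene")[:,:,::-1][180:300,250:400],None,fx=4,fy=4,interpolation=cv2.INTER_CUBIC))
cv2.imwrite("pics/w4.png",cv2.resize(ctrl.capture("wrist")[:,:,::-1][0:260,170:470],None,fx=2.3,fy=2.3,interpolation=cv2.INTER_CUBIC))
```

```text
t 7.88 jig pos [[ 3.1  1.2 74.2]] knob deg 5.3 Fjig [[30.4  2.7  1.7]] M [-5.38  0.65 -0.17] open 14.4 q6 15.6
1mm of jig -x in tool norm [ 0.00133 -0.00012  0.     ]
```

View pics/w4.png

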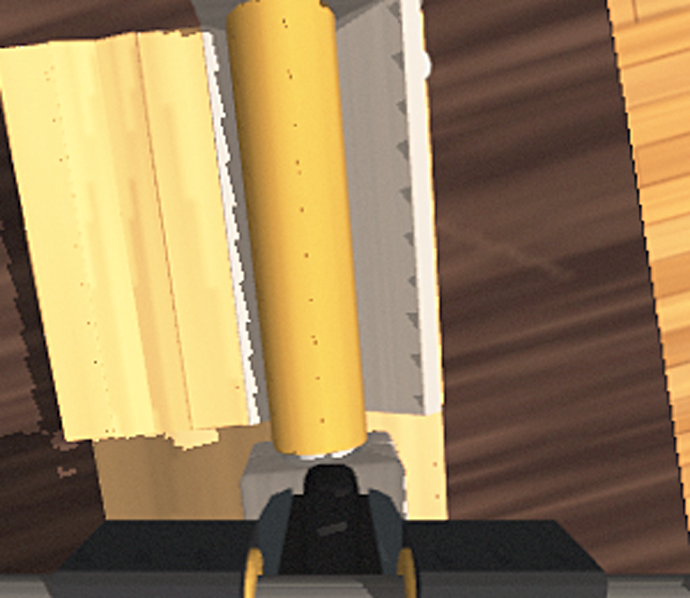

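The tube is home. It bears on the end plate and stop, the nose touches it at crop (325,452), and the axial force rose to 30 N. My grip is about 6 mm off the knob axis, so I'll regrip centred before turning.

Call:
carry_out:
  targets:
    - [[-0.001, 0, 0], 0]
    - [[0, 0, 0.001], 0]
    - [[0, 0, 0.002], 0]
  fingers: -0.4

```text
time: 8.23
tool_pos: [534.3, 23.8, 72.2]
ee_rot: [[0.268, 0.963, 0.017], [0.963, -0.268, 0.0], [0.005, 0.017, -1.0]]
contact_force: [0.2, -0.3, -0.1]
opening: 26.8
```

```bash
python3 -c "
from h import *
st();p=np.load('p.npy');go(J(p,[9.5,1.2,71])[0],74.4)"
```

```text
t 8.23 jig pos [[ 3.8  2.1 72.2]] knob deg 5.4 Fjig [[ 0.3  0.3 -0.1]] M [-0.09 -0.08 -0.01] open 26.8 q6 15.6
1mm of jig -x in tool norm [ 0.00133 -0.00013  0.     ]
pos [534.3  23.8  72.2] yaw 74.5 tilt [ 0.0173  0.     -0.9999] t 8.23 F [ 0.2 -0.3 -0.1] M [-0.09 -0.08 -0.01] q [1.000e-01 1.950e+01 1.217e+02 0.000e+00 3.780e+01 1.560e+01]
delta tool [-5.7 -0.3  1.2] twist deg 0.1 rows>= 1 | norm total [-0.0076 -0.0005  0.0016] 0.0002
```

Call:
carry_out:
  targets:
    - [[-0.0076, -0.0005, 0.002], 0]
    - [[0, 0, 0.001], 0]
    - [[0, 0, 0.001], 0]

```text
time: 8.48
tool_pos: [532.7, 18.6, 68.8]
ee_rot: [[0.267, 0.963, 0.018], [0.964, -0.267, 0.001], [0.005, 0.017, -1.0]]
contact_force: [-0.1, -0.3, -0.3]
opening: 27.6
```

Call:
carry_out:
  targets:
    - [[0, 0, 0.001], 0]
    - [[0, 0, 0.001], 0]
    - [[0, 0, 0.001], 0]
    - [[0, 0, 0.0005], 0]
  fingers: -1
  squeeze: 30

```text
time: 8.82
tool_pos: [532.1, 18.9, 66.7]
ee_rot: [[0.268, 0.963, 0.016], [0.964, -0.268, 0.001], [0.005, 0.015, -1.0]]
contact_force: [-4.9, -1.4, 16.3]
opening: 14.5
```

```bash
python3 -c "
from h import *
st()"
```

```text
t 8.82 jig pos [[ 9.1  0.8 66.7]] knob deg 5.4 Fjig [[ 2.2 -4.6 16.3]] M [-0.33  1.05 -0.08] open 14.5 q6 14.9
1mm of jig -x in tool norm [ 1.33e-03 -1.20e-04  1.00e-05]
```

Call:
carry_out:
  targets:
    - [[0.0008, -0.0005, -0.0008], 0]
    - [[0.0008, -0.0003, -0.0003], 0]
    - [[0.0008, -0.0001, 0], 0.0125]
    - [[0.0008, -0.0002, 0], 0.0125]
    - [[0.0008, -0.0002, 0], 0.0125]

```text
time: 9.23
tool_pos: [532.2, 19.0, 67.0]
ee_rot: [[0.487, 0.873, 0.016], [0.873, -0.487, -0.004], [0.004, 0.016, -1.0]]
contact_force: [-2.9, -9.6, 3.9]
opening: 14.7
```

```bash
python3 -c "
from h import *
st()"
```

```text
t 9.23 jig pos [[ 8.9  0.8 67. ]] knob deg 19.0 Fjig [[10.  -1.2  3.9]] M [-1.74  0.43  0.11] open 14.7 q6 29.1
1mm of jig -x in tool norm [ 0.00126 -0.00043 -0.     ]
```

Call:
carry_out:
  targets:
    - [[0.0008, -0.0003, 0], 0.0125]
    - [[0.0008, -0.0004, 0], 0.0125]
    - [[0.0008, -0.0004, 0], 0.0125]
    - [[0.0007, -0.0005, 0], 0.0125]
    - [[0.0007, -0.0005, 0], 0.0125]
    - [[0.0006, -0.0006, 0], 0.0125]
    - [[0.0006, -0.0006, 0], 0.0125]

```text
time: 9.82
tool_pos: [532.3, 18.8, 67.1]
ee_rot: [[0.883, 0.47, 0.013], [0.47, -0.883, -0.012], [0.006, 0.017, -1.0]]
contact_force: [-0.2, -10.6, 2.1]
opening: 14.3
```

```bash
python3 -c "
from h import *
st()"
```

```text
t 9.82 jig pos [[ 9.1  1.  67.1]] knob deg 51.8 Fjig [[10.5  1.7  2.1]] M [-1.77  0.46  0.05] open 14.3 q6 62.7
1mm of jig -x in tool norm [ 8.20e-04 -1.05e-03 -1.00e-05]
```

Call:
carry_out:
  targets:
    - [[0.0005, -0.0006, 0], 0.0125]
    - [[0.0005, -0.0007, 0], 0.0125]
    - [[0.0004, -0.0007, 0], 0.0125]
    - [[0.0004, -0.0008, 0], 0.003]

```text
time: 10.15
tool_pos: [532.3, 18.7, 67.1]
ee_rot: [[0.976, 0.218, 0.011], [0.219, -0.976, -0.016], [0.007, 0.018, -1.0]]
contact_force: [-1.2, -10.1, 2.8]
opening: 15.1
```

```bash
python3 -c "
from h import *
st()"
```

```text
t 10.15 jig pos [[ 9.2  1.  67.1]] knob deg 67.2 Fjig [[10.2  0.6  2.8]] M [-1.64  0.51  0.05] open 15.1 q6 78.5
1mm of jig -x in tool norm [ 5.20e-04 -1.23e-03 -2.00e-05]
```

Call:
carry_out:
  targets:
    - [[-0.0003, 0.0006, 0], 0]
    - [[-0.0003, 0.0006, 0], 0]

```text
time: 10.32
tool_pos: [532.1, 17.7, 67.1]
ee_rot: [[0.976, 0.217, 0.011], [0.217, -0.976, -0.016], [0.007, 0.018, -1.0]]
contact_force: [0.9, 2.2, 0.0]
opening: 14.4
```

```bash
python3 -c "
from h import *
st()"
```

```text
t 10.32 jig pos [[10.2  1.  67.1]] knob deg 67.3 Fjig [[-2.3  0.5  0. ]] M [0.63 0.11 0.12] open 14.4 q6 78.5
1mm of jig -x in tool norm [ 5.10e-04 -1.23e-03 -2.00e-05]
```

Call:
carry_out:
  targets:
    - [[0.0005, -0.0012, 0], 0]
    - [[0.0004, -0.0009, 0], 0]
    - [[0.0003, -0.0008, 0], 0.0125]
    - [[0.0002, -0.0008, 0], 0.0125]
    - [[0.0002, -0.0008, 0], 0.0125]
    - [[0.0001, -0.0009, 0], 0.003]

```text
time: 10.82
tool_pos: [532.3, 18.6, 67.1]
ee_rot: [[0.999, -0.04, 0.009], [-0.039, -0.999, -0.022], [0.01, 0.022, -1.0]]
contact_force: [-0.7, -12.5, 2.3]
opening: 14.8
```

```bash
python3 -c "
from h import *
st()"
```

```text
t 10.82 jig pos [[ 9.3  1.  67.1]] knob deg 82.1 Fjig [[12.5  1.6  2.3]] M [-1.78  0.42  0.13] open 14.8 q6 94.0
1mm of jig -x in tool norm [ 1.80e-04 -1.32e-03 -3.00e-05]
```

Call:
carry_out:
  targets:
    - [[-0.0001, 0.0006, 0], 0]
    - [[-0.0001, 0.0006, 0], 0]

```text
time: 10.98
tool_pos: [532.1, 17.8, 67.0]
ee_rot: [[0.999, -0.04, 0.009], [-0.04, -0.999, -0.022], [0.009, 0.022, -1.0]]
contact_force: [0.1, 1.7, -0.1]
opening: 14.5
```

```bash
python3 -c "
from h import *
st()"
```

```text
t 10.98 jig pos [[10.2  1.  67. ]] knob deg 82.2 Fjig [[-1.7 -0.2 -0.1]] M [0.81 0.16 0.11] open 14.5 q6 94.0
1mm of jig -x in tool norm [ 1.80e-04 -1.32e-03 -3.00e-05]
```

Call:
carry_out:
  targets:
    - [[0.0002, -0.0013, 0], 0]
    - [[0.0001, -0.001, 0], 0]
    - [[0.0001, -0.0009, 0], 0.0125]
    - [[0, -0.0009, 0], 0.0125]
    - [[0, -0.0009, 0], 0.0125]
    - [[-0.0001, -0.0009, 0], 0.003]

```text
time: 11.48
tool_pos: [532.3, 18.5, 67.1]
ee_rot: [[0.956, -0.293, 0.007], [-0.293, -0.956, -0.029], [0.015, 0.025, -1.0]]
contact_force: [-1.4, -13.1, 2.7]
opening: 15.1
```

```bash
python3 -c "
from h import *
st()"
```

```text
t 11.48 jig pos [[ 9.5  1.  67.1]] knob deg 96.9 Fjig [[13.1  1.   2.7]] M [-1.68  0.47  0.2 ] open 15.1 q6 109.4
1mm of jig -x in tool norm [-1.60e-04 -1.32e-03 -4.00e-05]
```

Call:
carry_out:
  targets:
    - [[0.0001, 0.0006, 0], 0]
    - [[0.0001, 0.0006, 0], 0]

```text
time: 11.65
tool_pos: [532.2, 18.0, 67.1]
ee_rot: [[0.956, -0.294, 0.007], [-0.294, -0.956, -0.028], [0.015, 0.025, -1.0]]
contact_force: [0.7, 7.5, 0.5]
opening: 14.3
```

```bash
python3 -c "
from h import *
st()"
```

```text
t 11.65 jig pos [[ 9.9  1.1 67.1]] knob deg 96.9 Fjig [[-7.5 -0.6  0.5]] M [1.98 0.12 0.15] open 14.3 q6 109.4
1mm of jig -x in tool norm [-1.60e-04 -1.32e-03 -3.00e-05]
```

The tug held at 7.5 N at 97°, but not at 82°, so the clamp bites at about 81–90°. I'll back off to 82°, push tight again, then turn under push to about 125°.

Call:
carry_out:
  targets:
    - [[-0.0001, -0.0009, 0], -0.0125]
    - [[0, -0.0009, 0], -0.0125]
    - [[0, -0.0009, 0], -0.0125]
    - [[0.0001, -0.0009, 0], -0.003]
    - [[0.0001, -0.001, 0], 0]
    - [[0.0001, -0.001, 0], 0]

```text
time: 12.15
tool_pos: [532.2, 18.5, 67.0]
ee_rot: [[1.0, -0.023, 0.005], [-0.023, -0.999, -0.034], [0.006, 0.033, -0.999]]
contact_force: [-1.6, -14.5, 3.4]
opening: 14.9
```

```bash
python3 -c "
from h import *
st()"
```

```text
t 12.15 jig pos [[ 9.4  1.  67. ]] knob deg 81.2 Fjig [[14.6  1.   3.4]] M [-1.88  0.19 -0.15] open 14.9 q6 94.2
1mm of jig -x in tool norm [ 2.00e-04 -1.32e-03 -4.00e-05]
```

Call:
carry_out:
  targets:
    - [[0.0001, -0.001, 0], 0.0125]
    - [[0.0001, -0.001, 0], 0.0125]
    - [[0, -0.001, 0], 0.0125]
    - [[-0.0001, -0.001, 0], 0.0125]
    - [[-0.0002, -0.001, 0], 0.0125]
    - [[-0.0003, -0.0009, 0], 0.0125]
    - [[-0.0003, -0.0009, 0], 0.0125]

```text
time: 12.73
tool_pos: [532.2, 18.3, 67.1]
ee_rot: [[0.835, -0.551, 0.002], [-0.55, -0.834, -0.042], [0.025, 0.034, -0.999]]
contact_force: [-2.9, -12.7, 4.0]
opening: 15.2
```

```bash
python3 -c "
from h import *
st()"
```

```text
t 12.73 jig pos [[ 9.7  1.  67.1]] knob deg 113.2 Fjig [[13.  -0.6  4. ]] M [-1.51  0.47  0.18] open 15.2 q6 127.1
1mm of jig -x in tool norm [-5.30e-04 -1.22e-03 -5.00e-05]
```

Call:
carry_out:
  targets:
    - [[-0.0003, -0.0008, 0], 0.0125]
    - [[-0.0004, -0.0007, 0], 0.0125]
    - [[-0.0004, -0.0006, 0], 0.009]
    - [[-0.0004, -0.0006, 0], 0]

```text
time: 13.07
tool_pos: [532.1, 18.2, 67.1]
ee_rot: [[0.692, -0.722, 0.001], [-0.721, -0.691, -0.046], [0.034, 0.031, -0.999]]
contact_force: [-2.0, -10.1, 3.0]
opening: 15.1
```

```bash
python3 -c "
from h import *
st()"
```

```text
t 13.07 jig pos [[ 9.8  0.9 67.1]] knob deg 126.0 Fjig [[10.3 -0.2  3. ]] M [-1.08  0.16  0.08] open 15.1 q6 140.3
1mm of jig -x in tool norm [-7.80e-04 -1.08e-03 -6.00e-05]
```

Call:
carry_out:
  targets:
    - [[0.0004, 0.0006, 0], 0]
    - [[0.0004, 0.0006, 0], 0]

```text
time: 13.23
tool_pos: [532.1, 17.7, 67.2]
ee_rot: [[0.692, -0.722, 0.002], [-0.721, -0.692, -0.045], [0.034, 0.03, -0.999]]
contact_force: [-0.2, 8.7, -1.5]
opening: 14.5
```

```bash
python3 -c "
from h import *
st()"
```

```text
t 13.23 jig pos [[10.2  0.9 67.2]] knob deg 126.0 Fjig [[-8.6 -1.7 -1.5]] M [ 2.19 -0.23  0.08] open 14.5 q6 140.1
1mm of jig -x in tool norm [-7.80e-04 -1.08e-03 -6.00e-05]
```

Call:
carry_out:
  targets:
    - [[0.0004, 0.0006, 0], 0]
    - [[0.0004, 0.0006, 0], 0]

```text
time: 13.4
tool_pos: [532.1, 17.9, 67.2]
ee_rot: [[0.693, -0.721, 0.003], [-0.72, -0.692, -0.043], [0.033, 0.028, -0.999]]
contact_force: [-0.0, 4.2, -0.0]
opening: 14.7
```

```bash
python3 -c "
from h import *
st()"
```

```text
t 13.40 jig pos [[10.1  0.9 67.2]] knob deg 126.0 Fjig [[-4.1 -0.8 -0. ]] M [ 1.42 -0.22  0.03] open 14.7 q6 139.9
1mm of jig -x in tool norm [-7.80e-04 -1.08e-03 -6.00e-05]
```

Call:
carry_out:
  targets:
    - [[-0.0002, -0.0003, 0], 0]
    - [[-0.0001, -0.0002, 0], 0]

```text
time: 13.57
tool_pos: [532.1, 18.1, 67.2]
ee_rot: [[0.694, -0.72, 0.003], [-0.719, -0.694, -0.044], [0.033, 0.028, -0.999]]
contact_force: [-1.3, -6.0, 1.7]
opening: 14.5
```

```bash
python3 -c "
from h import *
st()"
```

```text
t 13.57 jig pos [[ 9.8  0.9 67.2]] knob deg 125.8 Fjig [[ 6.2 -0.2  1.7]] M [-0.55  0.07  0.01] open 14.5 q6 139.9
1mm of jig -x in tool norm [-7.80e-04 -1.08e-03 -6.00e-05]
```

The stop is locked: the displacement under ±8 N is elastic and returns to the same position. I'll let go and rise.

Call:
carry_out:
  targets:
    - [[0, 0, 0.0], 0]
    - [[0, 0, 0.0005], 0]
    - [[0, 0, 0.0005], 0]
    - [[0, 0, -0.01], 0]
    - [[0, 0, -0.04], 0]
    - [[0, 0, -0.05], 0]
    - [[0, 0, -0.05], 0]
    - [[0, 0, -0.03], 0]
  fingers: 0

```text
time: 14.23
tool_pos: [527.8, 24.2, 202.3]
ee_rot: [[0.696, -0.718, -0.009], [-0.717, -0.695, -0.044], [0.025, 0.037, -0.999]]
contact_force: [0.4, -0.4, 0.3]
opening: 45.5
```

Call:
carry_out:
  targets:
    - [[-0.04, 0.03, 0], 0]
    - [[-0.04, 0.03, 0], 0]
    - [[-0.04, 0.03, 0], 0]
    - [[0, 0, 0], 0]

```text
time: 14.57
tool_pos: [417.1, 42.5, 210.1]
ee_rot: [[0.696, -0.718, 0.004], [-0.717, -0.695, -0.043], [0.034, 0.028, -0.999]]
contact_force: [1.1, -0.6, -0.3]
opening: 45.7
```

Run:
```python
from h import *
st();p=np.load("p.npy")
t=ctrl.capture("top")[:,:,::-1];s=ctrl.capture("scene")[:,:,::-1]
a=cv2.resize(t[120:230,180:450],(800,326),interpolation=cv2.INTER_CUBIC)
b=cv2.resize(s[170:310,220:620][:,:230],(450,274),interpolation=cv2.INTER_CUBIC)
o=np.zeros((600,800,3),np.uint8);o[:326]=a;o[326:,:450]=b;cv2.imwrite("pics/f.png",o)
```

```text
t 14.57 jig pos [[   6.1 -116.6  210.1]] knob deg 125.7 Fjig [[ 0.4  1.2 -0.3]] M [ 0.11 -0.01 -0.02] open 45.7 q6 141.9
1mm of jig -x in tool norm [-7.80e-04 -1.08e-03 -6.00e-05]
```

View pics/f.png

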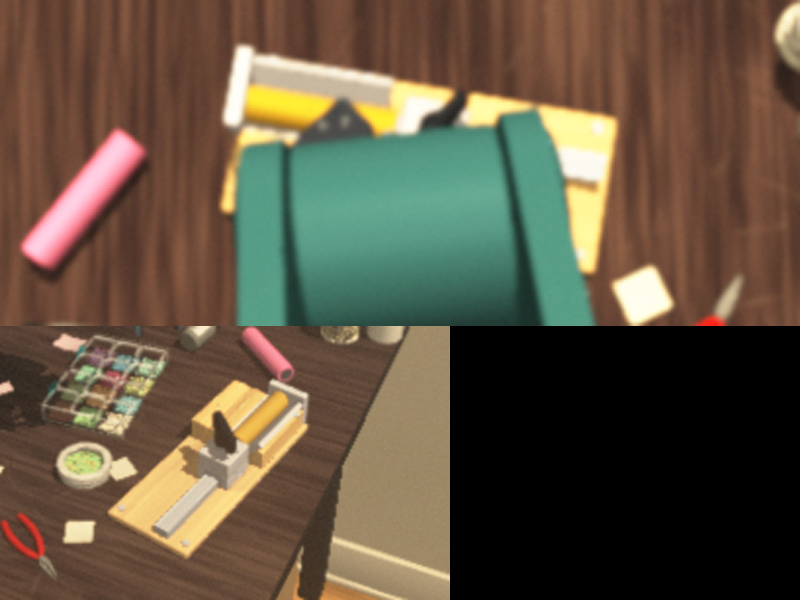

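The tube spans from the end plate (240,100) to the stop's nose (400,118). The knob bar is turned to about 126°, and the pink look-alike, pliers and bowl have not moved. I'm handing in.

```bash
python3 -c "
from bench import ctrl
print(ctrl.sign_off())"
```

```text
the job is handed in; nothing more can be done
None
```

The job is handed in: the tube is in the vee, held between the stop and the end plate, and the clamp is locked. It took about 15 s of the 72 s allowed.

- **Tube:** I rolled it off the shelf into the vee with the open fingers, without lifting it.
- **Stop:** I slid it up by the knob until the tube met the end plate, where the axial force rose to 30 N. I then took a new grip centred on the knob.
- **Clamp:** I kept a push of about 10–15 N on the stop while turning clockwise. Tug tests slipped at about 2 N at 67° and 82°, and held 7.5 N at 97°, so it bites at roughly 81–90°. I backed off to 82°, pushed tight again and turned to 126°. That is an estimated 0.63–0.78 rad past the bite, inside the 0.5–0.9 you asked for.

**Last checks:**
- **Tug:** a final tug of about 8.6 N was held. The knob gave about 0.4 mm and came back when pushed again, so I read that as elastic give.
- **Pictures:** the final pictures show the tube against the plate and the stop's nose at its other end. The pink look-alike and the pliers have not moved. The bottle was only partly in view, so I did not check it closely. The arm hid part of the jig in the top view.

I worked out the clamping force from the knob angle and did not measure it. No check failed. The tool had tilted about 2.6° by the end, with no effect that I could see.

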